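# Make up two pantry trays

## Robot

A 6-joint arm with a two-finger parallel gripper is mounted at the origin on the work surface. World frame = base frame: x ahead of the robot, y to its left, z up, the work surface at z = 0. Lengths are in m, angles in rad, forces in N, time in s.
With the tool pointing down it reaches from about 0.3 to 0.775 m from the base axis. Payload 14.6 kg.
Tool frame: the origin (TCP) lies at the very end of the fingers, on their centre line; the grasp point (between the pads) lies 19 mm behind it; z points along the fingers, y is the line along which they close (so a half turn about z gives the same grasp; the last joint's range is limited). The gripper opens to 94 mm and grips with 3 to 60 N. Pads are 16 mm wide; open, the fingers measure 119 mm over their backs; the gripper's body (75 mm by 177 mm) begins 78 mm behind the grasp point.
Start: joints at [1.131, 0.3, 1.521, -0, 1.321, -0.067], TCP at [0.2, 0.512, 0.205] pointing down, gripper open.
Joint ranges: [-3.03, 3.03], [-0.79, 2.21], [0.23, 2.52], [-1.04, 4.18], [0, 3.07], [-2.55, 2.55]. Speed limits (rad/s): [2.22, 2.22, 2.57, 3.14, 3.14, 3.14].

## Interface

Orientations are given as [roll, pitch, yaw] about the fixed x, y, z axes, in that order (R = Rz(yaw) Ry(pitch) Rx(roll)).
In Python, from station import ctrl, camera, camera_info, finder gives the robot as it stands.
- The arm moves only by the tool carry_out, never from a script. Its argument "motion" is a list of rows, each a list of 2 entries, a list of its own where there are three numbers: the shift along the tool's x, y, z as a fraction of full scale, then the turn about the tool's z as a fraction of full scale. A call has 1 to 12 rows; each row is the pose to reach, as a shift and turn from the pose commanded when the call began, along the tool's axes at that moment, turning the shorter way round; what a row does not reach only later rows make up. Full scale, the value 1, is 200 mm for a shift and 360 degrees for a turn. A row lasts 1/10 s, in which the tool goes at most 50 mm and 8.59 degrees, less where a joint would pass 70% of its speed; a pose out of reach is approached as far as the arm can. A call with a number of a shift or a turn outside -1 to 1 is refused whole. A call with a gripper value outside its range is refused whole. "hand" is the closure, from -1 (fully open) to 1 (shut), set as the call begins (left out, the last holds). The fingers move at their own pace and stop on an object; "force" is the grip in N (left out, the last holds). Time passes only in rows, so rows that repeat a pose let the fingers close. It gives the time, the measured TCP pose, the force, the opening and the grip force at its end, in the units of the state.
- ctrl.get_obs(): the state, without advancing time (a new reading comes with each control period).
- camera(name): name is "scene" or "top"; returns (picture, depth): 400x640x3 uint8, blue, green, red; 400x640 float32, m along the optical axis (not along the pixel's ray), 0 where there is no reading.
- camera_info(name): a dict with "camera_matrix" (3x3 intrinsics, pixels), "dist_coeffs" ([k1, k2, p1, p2, k3] as OpenCV has them; the pictures are not rectified), "origin" and "attitude" of the camera in the world. Camera axes: x right, y down, z forward; pixel columns grow to the right and rows downward; lengths in m; the calibration is good to about 2 mm. A picture is of the moment at which its call begins. camera_info takes no time and is no camera call.
- ctrl.hand_in(): hands the job in; it is judged then, once.
Trained networks look in the newest picture that a camera, given by its name, has taken for a name from the list of things; names that differ only in an ending like _2 or _b are one class to them, and where a whole thing is asked for, a point or a joint stands for the part that bears it (a point fixed in the world has none). Each returns a list of dicts, best first, with "conf" (0 to 1); they miss things now and then, are a little off and sometimes report something else, mostly with a low value. They report only what shows in the picture. A call takes as long as a camera call. They do not tell look-alikes from the thing itself.
- finder.boxes_of(camera, query): "location" ([column, row] in pixels, amid what is visible of it).
- finder.cut_out(camera, query): "mask" (400x640 bool, what is visible of it) and "location" ([column, row] in pixels, amid what is visible of it).
- finder.pinpoint(camera, query): "location" ([column, row] in pixels: a listed point, or the origin of a listed thing).
The state is a dict: "time_s": time; "qpos": joint angles; "joint_vel": joint speeds; "tau": joint torques, N m; "ee_pos": TCP position; "eef_rot": TCP orientation; "force": force on the tool from outside, world axes, zero at the start; "moment": the same for the moment, N m; "grip_width": finger opening in m; "grip_force": force on a finger pad.
Only numpy, scipy, OpenCV 4.12 (cv2) and the standard library are available. Lean on these libraries where they do the work, as an engineer would, in place of code of your own. Each camera call takes 0.05 s, during which the arm holds its last target. There are 200 camera calls.

## Task

Make up the two breakfast trays from the pantry stock: in the long three-cell tray stand the tallest of the three jars in the middle cell, with the cream jug in one end cell and the tea tin in the other; in the short two-cell tray stand the squat jar and the white flask, one in each cell. Everything must stand upright on the floor of its own cell; leave the middle-sized jar, the bowl and the cup where they are, and knock nothing over.

Things in the scene. Friction and masses are not known exactly. Their poses are not given: they have to be found in the camera images.
- long_tray: Fixed long wooden tray, 272 mm by 94 mm, with three equal square cells in a row. Floor 6 mm thick, outer and dividing walls 5 mm thick with their tops 26 mm above the table. Each cell is 84 mm by 84 mm inside. Origin: centre of its underside; x runs along the row, so the cell centres lie at x = -89, 0 and +89 mm, y = 0, and things stand at z = 6 mm.
- short_tray: Fixed short wooden tray, 183 mm by 94 mm, with two cells; floor, walls and cell size as in the long tray. Origin: centre of its underside; x runs along the row, so the cell centres lie at x = -44.5 and +44.5 mm, y = 0, and things stand at z = 6 mm.
- tall_jar: The tallest of three jars: straight round preserve jar of amber glass with a flat steel lid of the same diameter, 56 mm across and 112 mm high; about 0.34 kg. Origin: centre of its underside; z up.
- squat_jar: The lowest and widest of three jars: straight round preserve jar of amber glass with a flat steel lid of the same diameter, 64 mm across and 62 mm high; about 0.25 kg. Origin: centre of its underside; z up.
- jug: Small open terracotta cream jug, 82 mm high, about 0.22 kg; round body 56 mm in diameter with straight sides from 16 to 66 mm height, and a little ear handle on its +y side that reaches 47 mm from the axis (between 32 and 70 mm height). Nothing sticks out along x. Origin: centre of its underside; z up.
- flask: White stoneware flask, 86 mm high, about 0.22 kg: straight round body 50 mm in diameter up to 60 mm, then a shoulder and a short narrow neck 20 mm in diameter (72 to 79 mm) with a 27 mm lip at the top. Origin: centre of its underside; z up.
- tin: Grey painted rectangular tea tin with lid, 66 mm along its x, 48 mm along its y, 70 mm high with an 8 mm high, 16 mm wide steel knob on top, about 0.18 kg; fits a tray cell at any yaw. Origin: centre of its underside; z up.
- middle_jar: Bystander, to be left where it stands: the middle-sized of three jars, straight round preserve jar of amber glass with a flat steel lid of the same diameter, 60 mm across and 86 mm high; loose. Origin: centre of its underside; z up.
- bowl: Bystander, to be left where it stands: loose green bowl, 94 mm across the rim, 45 mm high. Origin: centre of its underside; z up.
- cup: Bystander, to be left where it stands: loose white cup without handle, 72 mm across the rim, 70 mm high. Origin: centre of its underside; z up.
There are look-alikes about, which are no part of the job. Leave any blue or pink look-alike of the squat_jar alone.

How it is judged:
At the end, for the whole second after the job is handed in: Long tray: tall jar in middle cell, jug and tin in the end cells; short tray: squat jar and flask, one per cell. Each within 20 mm of its cell centre along tray x and y, on the floor (2-10 mm up), tilt < 0.1 rad, at rest (< 0.03 m/s); other jar, bowl, cup upright, moved < 25 mm (x of tall_jar in the frame of long_tray between -0.02 and 0.02 m and y of tall_jar in the frame of long_tray between -0.02 and 0.02 m and z of tall_jar in the frame of long_tray between 0.002 and 0.01 m and (((x of jug in the frame of long_tray between 0.069 and 0.109 m and y of jug in the frame of long_tray between -0.02 and 0.02 m and z of jug in the frame of long_tray between 0.002 and 0.01 m) and (x of tin in the frame of long_tray between -0.109 and -0.069 m and y of tin in the frame of long_tray between -0.02 and 0.02 m and z of tin in the frame of long_tray between 0.002 and 0.01 m)) or ((x of jug in the frame of long_tray between -0.109 and -0.069 m and y of jug in the frame of long_tray between -0.02 and 0.02 m and z of jug in the frame of long_tray between 0.002 and 0.01 m) and (x of tin in the frame of long_tray between 0.069 and 0.109 m and y of tin in the frame of long_tray between -0.02 and 0.02 m and z of tin in the frame of long_tray between 0.002 and 0.01 m))) and (((x of squat_jar in the frame of short_tray between 0.0245 and 0.0645 m and y of squat_jar in the frame of short_tray between -0.02 and 0.02 m and z of squat_jar in the frame of short_tray between 0.002 and 0.01 m) and (x of flask in the frame of short_tray between -0.0645 and -0.0245 m and y of flask in the frame of short_tray between -0.02 and 0.02 m and z of flask in the frame of short_tray between 0.002 and 0.01 m)) or ((x of squat_jar in the frame of short_tray between -0.0645 and -0.0245 m and y of squat_jar in the frame of short_tray between -0.02 and 0.02 m and z of squat_jar in the frame of short_tray between 0.002 and 0.01 m) and (x of flask in the frame of short_tray between 0.0245 and 0.0645 m and y of flask in the frame of short_tray between -0.02 and 0.02 m and z of flask in the frame of short_tray between 0.002 and 0.01 m))) and angle between each of tall_jar, squat_jar, jug, flask, tin, middle_jar, bowl, cup's own z axis and vertical below 0.1 rad and linear speed of each of tall_jar, squat_jar, jug, flask, tin below 0.03 m/s and distance of each of middle_jar, bowl, cup from where it was at the start of the episode below 0.025 m); the robot touches nothing.
It fails at once if a thing of the stock is tipped over (angle between any of tall_jar, squat_jar, jug, flask, tin, middle_jar, bowl, cup's own z axis and vertical above 0.7 rad).
It fails at once if the middle-sized jar, the bowl or the cup is shifted by more than 25 mm (distance of any of middle_jar, bowl, cup from where it was at the start of the episode above 0.025 m).
It also fails if it takes over 136 s, if anything falls off the work surface, if the arm or the gripper's body presses on something with over 40 N, if the wrist force passes 120 N, or if a joint passes its speed limit or range.

## Working session

There is one attempt and no reset: what is moved stays moved. The work goes in short steps, Python scripts to look and compute and a tool call to move; the robot and the scene stay as the last step left them, time stands still between calls to the robot, and variables do not carry over. Pictures are saved under pics/ and viewed, at most 14 in all, crops included, and the job is handed in when it is done.

Besides the shell and the picture viewer there is one more tool, called after "Call:" as name([rows], argument=value, ...), one row to a line, values as JSON. carry_out: Moves the arm, as the interface text tells. Its arguments: {"type":"object","properties":{"motion":{"type":"array","items":{"type":"array"}},"hand":{"type":"number"},"force":{"type":"number"}},"required":["motion"]}

```bash
mkdir -p pics; cat > h.py <<'E'
import numpy as np,cv2
from scipy.spatial.transform import Rotation as R
from station import ctrl,camera,camera_info,finder
def att(ci):
    a=np.array(ci["attitude"],float)
    if a.shape==(3,3): return a
    return R.from_euler('xyz',a).as_matrix() if a.size==3 else R.from_quat(a).as_matrix()
def world(cam,depth):
    ci=camera_info(cam);K=np.array(ci["camera_matrix"]);D=np.array(ci["dist_coeffs"])
    v,u=np.mgrid[0:400,0:640]
    p=cv2.undistortPoints(np.stack([u,v],-1).reshape(-1,1,2).astype(np.float64),K,D).reshape(400,640,2)
    P=np.dstack([p,np.ones((400,640))])*depth[...,None]
    return P@att(ci).T+np.array(ci["origin"])
E
python3 - <<'E'
from h import *
for c in("scene","top"):
    print(c,camera_info(c))
    p,d=camera(c);cv2.imwrite(f"pics/{c}0.png",p);W=world(c,d);W[d==0]=np.nan
    for n in "long_tray short_tray tall_jar squat_jar jug flask tin middle_jar bowl cup".split():
        for r in finder.cut_out(c,n):
            if r["conf"]<.25: continue
            w=W[r["mask"]];w=w[np.isfinite(w[:,2])]
            if len(w)<5: continue
            zt=np.percentile(w[:,2],98);t=w[w[:,2]>zt-.012]
            print(n,round(r["conf"],2),np.round(r["location"]),"ztop",zt.round(3),"topmid",((t.min(0)+t.max(0))/2)[:2].round(3),"topext",np.ptp(t,0)[:2].round(3),"n",len(w))
print(ctrl.get_obs())
E
```

```text
scene {'camera_matrix': array([[365.23393336,   0.        , 317.88333038],
       [  0.        , 365.23393336, 205.52517037],
       [  0.        ,   0.        ,   1.        ]]), 'dist_coeffs': array([-0.0246601,  0.       ,  0.       ,  0.       ,  0.       ]), 'origin': array([1.00249591, 0.13353725, 0.93907862]), 'attitude': array([-2.58352244e+00, -1.50686282e-03,  1.87493008e+00])}
long_tray 0.73 [293. 236.] ztop 0.028 topmid [ 0.561 -0.086] topext [0.282 0.127] n 3046
short_tray 0.64 [347. 244.] ztop 0.028 topmid [0.534 0.081] topext [0.185 0.098] n 2068
tall_jar 0.58 [411. 220.] ztop 0.115 topmid [0.442 0.231] topext [0.055 0.055] n 720
squat_jar 0.73 [236. 219.] ztop 0.076 topmid [ 0.584 -0.236] topext [0.075 0.073] n 643
squat_jar 0.71 [182. 176.] ztop 0.065 topmid [ 0.48 -0.47] topext [0.065 0.066] n 563
squat_jar 0.67 [217. 176.] ztop 0.065 topmid [ 0.447 -0.363] topext [0.063 0.064] n 531
squat_jar 0.57 [217. 143.] ztop 0.065 topmid [ 0.333 -0.428] topext [0.062 0.062] n 448
jug 0.73 [452. 279.] ztop 0.083 topmid [0.58  0.369] topext [0.052 0.053] n 690
flask 0.91 [194. 2
[... 1676 characters left out ...]
239] topext [0.068 0.07 ] n 665
{'time_s': 1.1, 'qpos': array([ 1.13139437e+00,  2.99953498e-01,  1.52101616e+00, -3.54541003e-06,
        1.32067376e+00, -6.65973060e-02]), 'joint_vel': array([-0.00225652, -0.00057189,  0.00093778, -0.00101904,  0.00117325,
       -0.00052037]), 'tau': array([ 4.11451338e-04, -5.31671584e+01, -3.52915299e+01,  7.08474778e-02,
        2.13879434e-02, -8.42200080e-06]), 'ee_pos': array([0.20032366, 0.51220991, 0.20540938]), 'eef_rot': array([-3.14154177e+00,  4.90226739e-08,  2.76878888e+00]), 'force': array([-0.01945673,  0.15273045, -0.68124354]), 'moment': array([-0.03786766,  0.0623748 ,  0.03098858]), 'grip_force': 0.0, 'grip_width': 0.09398679758110343}
```

```bash
python3 - <<'E'
from h import *
p,d=camera("top");W=world("top",d);W[d==0]=np.nan
p2,d2=camera("scene");W2=world("scene",d2);W2[d2==0]=np.nan
def rect(q): 
    (c,s,a)=cv2.minAreaRect(q[:,:2].astype(np.float32)*1000);return np.round(c,1),np.round(s,1),round(a,1)
for nm,Q in(("top",W),("scene",W2)):
    Z=Q[...,2]
    for n,(cx,cy,hx,hy,z0,z1) in dict(long=(.56,-.086,.15,.07,.019,.034),short=(.534,.081,.1,.055,.019,.034),tin=(.584,-.236,.05,.05,.06,.075)).items():
        m=(abs(Q[...,0]-cx)<hx)&(abs(Q[...,1]-cy)<hy)&(Z>z0)&(Z<z1)
        print(nm,n,rect(Q[m]))
    m=(abs(Q[...,0]-.58)<.06)&(abs(Q[...,1]-.369)<.06)&(Z>.04)&(Z<.1)
    q=Q[m];r=np.hypot(q[:,0]-.579,q[:,1]-.368);h=q[(r>.034)]
    print(nm,"jug handle",len(h),h.mean(0).round(3) if len(h) else "",rect(q[q[:,2]>.07]))
    print(nm,"tall top", rect(Q[(abs(Q[...,0]-.442)<.06)&(abs(Q[...,1]-.231)<.06)&(Z>.1)&(Z<.125)]))
    img=p if nm=="top" else p2
    for x,y in((.48,-.47),(.447,-.363),(.333,-.428)):
        mm=(np.hypot(Q[...,0]-x,Q[...,1]-y)<.036)&(Z>.015)&(Z<.05); print((x,y),np.median(img[mm],0) if mm.any() else None)
cv2.imwrite("pics/a.png",np.vstack([p2[90:370],p[60:320]]))
E
```

```text
top long (array([560.9, -86.4]), array([273.3,  94.1]), 7.9)
top short (array([533.6,  82.7]), array([ 94.8, 184.2]), 88.0)
top tin (array([ 582.4, -237.1]), array([48.6, 67.6]), 48.8)
top jug handle 28 [0.541 0.355 0.059] (array([578.7, 367.6]), array([54.2, 52.2]), 80.1)
top tall top (array([440.6, 230.7]), array([54.6, 54. ]), 43.6)
(0.48, -0.47) [75. 62. 68.]
(0.447, -0.363) [48. 68. 93.]
(0.333, -0.428) [ 73.  78. 120.]
scene long (array([560.3, -87.4]), array([274.8,  94.6]), 7.8)
scene short (array([533.4,  81.8]), array([ 94.1, 185.3]), 88.3)
scene tin (array([ 582.6, -236.8]), array([50.7, 66.9]), 51.0)
scene jug handle 17 [0.541 0.357 0.058] (array([579.9, 368.5]), array([51.9, 53.6]), 42.4)
scene tall top (array([441.9, 230.9]), array([54.8, 55.8]), 37.6)
(0.48, -0.47) [92. 45. 25.]
(0.447, -0.363) [24. 49. 90.]
(0.333, -0.428) [ 88.   78.5 151.5]
```

View pics/a.png

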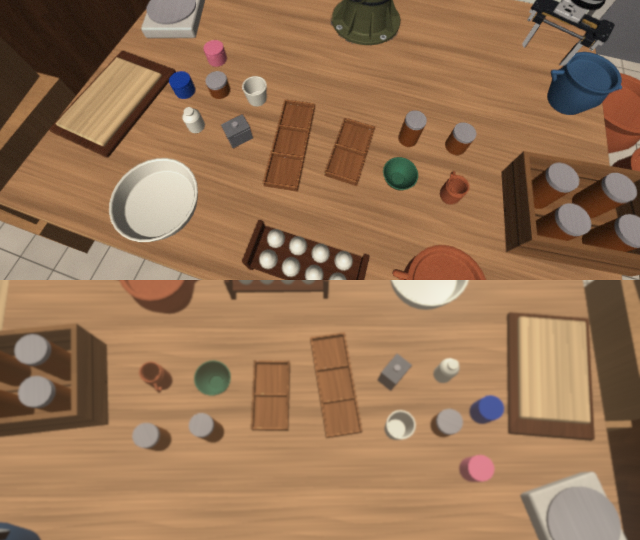

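```bash
cat > go.py <<'E'
import sys;from h import *
def go(*targets):
    o=ctrl.get_obs();p=np.array(o["ee_pos"]);y=o["eef_rot"][2];c0=np.degrees(y)-90
    print("now",p.round(4),"rpy",np.round(o["eef_rot"],4),"close",round(c0,1),"t",round(o["time_s"],1),"w",round(o["grip_width"],4),"F",np.round(o["force"],1),"q",np.round(o["qpos"],2))
    Rm=R.from_euler('xyz',o["eef_rot"]).as_matrix()
    for t in targets:
        s=Rm.T@(np.array(t[:3])-p)/.2
        d=(t[3]-c0+180)%360-180
        print(t,"->",s.round(4),"turn",round(-d/360,4))
if __name__=="__main__": go(*[tuple(map(float,a.split(','))) for a in sys.argv[1:]])
E
python3 go.py .579,.368,.205,107.5 .579,.368,.035,107.5
python3 - <<'E'
from h import *
for c in("top","scene"):
    p,d=camera(c);W=world(c,d).reshape(-1,3);W=W[d.ravel()>0]
    for y in(.41,.43,.45,.47,.5):
        m=(W[:,0]>.4)&(W[:,0]<.75)&(abs(W[:,1]-y)<.01);print(c,y,W[m][:,2].max().round(3) if m.any() else None)
E
```

```text
now [0.2003 0.5122 0.2055] rpy [ 3.1415 -0.      2.7688] close 68.6 t 1.2 w 0.0941 F [ 0.2 -0.   0.6] q [ 1.13  0.3   1.52  0.    1.32 -0.07]
(0.579, 0.368, 0.205, 107.5) -> [-2.026   0.018   0.0024] turn -0.1079
(0.579, 0.368, 0.035, 107.5) -> [-2.026   0.0179  0.8524] turn -0.1079
top 0.41 0.007
top 0.43 0.006
top 0.45 0.007
top 0.47 0.007
top 0.5 0.134
scene 0.41 0.006
scene 0.43 0.005
scene 0.45 0.005
scene 0.47 0.006
scene 0.5 0.134
```

Call:
carry_out([
  [[-0.2, 0, 0], 0],
  [[-0.4, 0, 0], -0.015],
  [[-0.6, 0, 0], -0.03],
  [[-0.8, 0, 0], -0.045],
  [[-1, 0.009, 0], -0.054],
  [[-1, 0.009, 0], -0.054],
  [[-1, 0.009, 0], -0.054],
], hand=-1, force=25)

```text
time_s: 2.0
ee_pos: [0.3875, 0.4407, 0.2052]
eef_rot: [-3.141, -0.0, 3.106]
force: [-0.1, 0.9, -0.3]
grip_width: 0.0938
grip_force: 0.0
```

```bash
python3 go.py .579,.368,.205,107.5 .579,.368,.035,107.5
```

```text
now [0.3875 0.4407 0.2052] rpy [-3.1413e+00 -5.0000e-04  3.1061e+00] close 88.0 t 2.0 w 0.0938 F [-0.1  0.9 -0.3] q [ 0.79  0.38  1.41  0.    1.35 -0.75]
(0.579, 0.368, 0.205, 107.5) -> [-9.697e-01 -3.295e-01  4.000e-04] turn -0.0543
(0.579, 0.368, 0.035, 107.5) -> [-0.97   -0.3293  0.8504] turn -0.0543
```

Call:
carry_out([
  [[-0.25, -0.08, 0], -0.015],
  [[-0.5, -0.17, 0], -0.03],
  [[-0.75, -0.25, 0], -0.045],
  [[-0.97, -0.33, 0], -0.0545],
  [[-0.97, -0.33, 0], -0.0545],
  [[-0.97, -0.33, 0.2], -0.0545],
  [[-0.97, -0.33, 0.4], -0.0545],
  [[-0.97, -0.33, 0.55], -0.0545],
  [[-0.97, -0.33, 0.7], -0.0545],
  [[-0.97, -0.33, 0.8], -0.0545],
  [[-0.97, -0.33, 0.85], -0.0545],
  [[-0.97, -0.33, 0.85], -0.0545],
])

```text
time_s: 3.2
ee_pos: [0.5776, 0.3693, 0.0346]
eef_rot: [-3.141, -0.002, -2.832]
force: [-0.4, 0.1, 0.0]
grip_width: 0.0942
grip_force: 0.0
```

Call:
carry_out([
  [[0, 0, 0], 0],
  [[0, 0, 0], 0],
  [[0, 0, 0], 0],
  [[0, 0, 0], 0],
  [[0, 0, 0], 0],
  [[0, 0, 0], 0],
  [[0, 0, 0], 0],
  [[0, 0, 0], 0],
], hand=1, force=25)

```text
time_s: 4.0
ee_pos: [0.579, 0.3685, 0.0356]
eef_rot: [-3.142, 0.0, -2.833]
force: [0.1, -0.9, 2.2]
grip_width: 0.0527
grip_force: 25.0
```

Call:
carry_out([
  [[0, 0, -0.1], 0],
  [[0, 0, -0.2], 0],
  [[0, 0, -0.35], 0],
  [[0, 0, -0.5], 0],
  [[0, 0, -0.65], 0],
  [[0, 0, -0.8], 0],
  [[0, 0, -0.8], 0],
  [[0, 0, -0.8], 0],
])

```text
time_s: 4.8
ee_pos: [0.5787, 0.3685, 0.1947]
eef_rot: [-3.142, -0.001, -2.833]
force: [-0.3, 0.1, -3.0]
grip_width: 0.0523
grip_force: 25.0
```

```bash
python3 go.py .55,.17,.2,97.9 .4725,-.0992,.2,97.9
```

```text
now [0.5787 0.3685 0.1947] rpy [-3.1415e+00 -5.0000e-04 -2.8326e+00] close -252.3 t 4.8 w 0.0523 F [-0.3  0.1 -3. ] q [ 0.51  0.62  1.08  0.    1.44 -1.37]
(0.55, 0.17, 0.2, 97.9) -> [ 0.4388 -0.902  -0.0264] turn 0.0272
(0.4725, -0.0992, 0.2, 97.9) -> [ 1.2172 -2.0664 -0.026 ] turn 0.0272
```

Call:
carry_out([
  [[0.07, -0.14, -0.02], 0.01],
  [[0.14, -0.3, -0.03], 0.02],
  [[0.22, -0.45, -0.03], 0.027],
  [[0.3, -0.6, -0.03], 0.027],
  [[0.37, -0.75, -0.03], 0.027],
  [[0.44, -0.9, -0.03], 0.027],
  [[0.44, -0.9, -0.03], 0.027],
  [[0.44, -0.9, -0.03], 0.027],
])

```text
time_s: 5.6
ee_pos: [0.5494, 0.1699, 0.2]
eef_rot: [-3.142, -0.002, -3.003]
force: [-0.1, 0.2, -1.8]
grip_width: 0.0525
grip_force: 25.0
```

```bash
python3 go.py .4725,-.0992,.2,97.9
python3 - <<'E'
from h import *
p,d=camera("scene");q,e=camera("top")
cv2.imwrite("pics/b.png",np.hstack([cv2.resize(p[140:340,260:460],None,fx=2,fy=2),cv2.resize(q[60:260,180:380],None,fx=2,fy=2)]))
for c,dd in(("scene",d),("top",e)):
  W=world(c,dd);W[dd==0]=np.nan
  for r in finder.cut_out(c,"jug"):
    w=W[r["mask"]];w=w[np.isfinite(w[:,2])]
    print(r["conf"],r["location"],np.percentile(w,[2,50,98],axis=0).round(3).tolist())
E
```

```text
now [0.5494 0.1699 0.2   ] rpy [-3.1416e+00 -2.2000e-03 -3.0035e+00] close -262.1 t 5.6 w 0.0525 F [-0.1  0.2 -1.8] q [ 0.24  0.36  1.45  0.    1.33 -1.47]
(0.4725, -0.0992, 0.2, 97.9) -> [ 0.566  -1.2799  0.0013] turn 0.0
0.67 [388.3, 217.7] [[0.524, 0.146, 0.177], [0.566, 0.171, 0.217], [0.578, 0.195, 0.247]]
0.48 [227.1, 151.3] [[0.526, 0.143, 0.173], [0.535, 0.148, 0.205], [0.544, 0.156, 0.235]]
```

View pics/b.png

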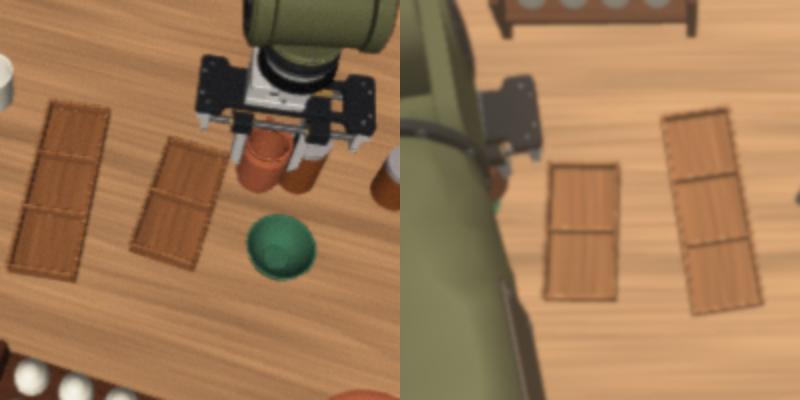

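The scene crop shows the jug held upright in the fingers at about (262,160) and both trays free. Next comes the long tray's near cell.

Call:
carry_out([
  [[0.06, -0.14, 0], 0],
  [[0.13, -0.3, 0], 0],
  [[0.2, -0.45, 0], 0],
  [[0.27, -0.6, 0], 0],
  [[0.34, -0.75, 0], 0],
  [[0.4, -0.9, 0], 0],
  [[0.4, -0.9, 0], 0],
  [[0.4, -0.9, 0], 0],
])

```text
time_s: 6.6
ee_pos: [0.4957, -0.0188, 0.2014]
eef_rot: [3.141, 0.0, -3.003]
force: [-0.3, 0.2, -1.0]
grip_width: 0.0525
grip_force: 25.0
```

```bash
python3 go.py .4725,-.0992,.2,97.9 .4725,-.0992,.042,97.9
```

```text
now [ 0.4957 -0.0188  0.2014] rpy [ 3.1414  0.     -3.0028] close -262.1 t 6.6 w 0.0525 F [-0.3  0.2 -1. ] q [-0.11  0.18  1.68  0.    1.28 -1.82]
(0.4725, -0.0992, 0.2, 97.9) -> [ 0.1705 -0.3819  0.0068] turn 0.0001
(0.4725, -0.0992, 0.042, 97.9) -> [ 0.1705 -0.3821  0.7968] turn 0.0001
```

Call:
carry_out([
  [[0.08, -0.19, 0], 0],
  [[0.17, -0.382, 0], 0],
  [[0.17, -0.382, 0], 0],
  [[0.17, -0.382, 0.15], 0],
  [[0.17, -0.382, 0.3], 0],
  [[0.17, -0.382, 0.45], 0],
  [[0.17, -0.382, 0.58], 0],
  [[0.17, -0.382, 0.68], 0],
  [[0.17, -0.382, 0.75], 0],
  [[0.17, -0.382, 0.78], 0],
  [[0.17, -0.382, 0.797], 0],
  [[0.17, -0.382, 0.797], 0],
])

```text
time_s: 7.8
ee_pos: [0.4729, -0.0989, 0.0422]
eef_rot: [-3.141, 0.0, -3.002]
force: [-1.3, 1.0, -1.6]
grip_width: 0.0522
grip_force: 24.9
```

Call:
carry_out([
  [[0, 0, 0], 0],
  [[0, 0, 0], 0],
])

```text
time_s: 8.0
ee_pos: [0.4729, -0.0994, 0.0426]
eef_rot: [-3.141, 0.001, -3.002]
force: [-0.0, 0.3, -1.2]
grip_width: 0.0525
grip_force: 24.9
```

Release, rise, and plan for the tall jar.

Call:
carry_out([
  [[0, 0, 0.003], 0],
  [[0, 0, 0.003], 0],
  [[0, 0, 0.003], 0],
  [[0, 0, 0.003], 0],
  [[0, 0, 0.003], 0],
  [[0, 0, 0.003], 0],
  [[0, 0, -0.1], 0],
  [[0, 0, -0.3], 0],
  [[0, 0, -0.5], 0],
  [[0, 0, -0.7], 0],
  [[0, 0, -0.8], 0],
  [[0, 0, -0.8], 0],
], hand=-1)

```text
time_s: 9.2
ee_pos: [0.4735, -0.0997, 0.2048]
eef_rot: [-3.14, 0.005, -3.002]
force: [0.8, 0.3, 0.1]
grip_width: 0.0941
grip_force: 0.0
```

```bash
python3 go.py .457,.066,.2,97.9 .4413,.2308,.2,97.9
```

```text
now [ 0.4735 -0.0997  0.2048] rpy [-3.1395  0.0046 -3.0023] close -262.0 t 9.2 w 0.0941 F [0.8 0.3 0.1] q [-0.28  0.15  1.71 -0.    1.28 -1.99]
(0.457, 0.066, 0.2, 97.9) -> [-0.0331  0.8319  0.0224] turn 0.0002
(0.4413, 0.2308, 0.2, 97.9) -> [-0.0699  1.6588  0.0208] turn 0.0002
```

Call:
carry_out([
  [[0, 0.2, 0], 0],
  [[-0.02, 0.4, 0], 0],
  [[-0.03, 0.6, 0], 0],
  [[-0.035, 0.8, 0], 0],
  [[-0.04, 0.95, 0], 0],
  [[-0.04, 0.95, 0], 0],
  [[-0.04, 0.95, 0], 0],
])

```text
time_s: 9.9
ee_pos: [0.4537, 0.09, 0.201]
eef_rot: [-3.141, -0.002, -3.001]
force: [0.5, -0.8, 0.5]
grip_width: 0.0942
grip_force: 0.0
```

```bash
python3 go.py .4413,.2308,.2,97.9 .4413,.2308,.045,97.9
```

```text
now [0.4537 0.09   0.201 ] rpy [-3.1415e+00 -1.6000e-03 -3.0010e+00] close -261.9 t 9.9 w 0.0942 F [ 0.5 -0.8  0.5] q [ 0.12  0.11  1.76 -0.    1.27 -1.59]
(0.4413, 0.2308, 0.2, 97.9) -> [-0.0375  0.7055  0.0046] turn 0.0004
(0.4413, 0.2308, 0.045, 97.9) -> [-0.0388  0.7056  0.7796] turn 0.0004
```

Call:
carry_out([
  [[-0.01, 0.2, 0], 0],
  [[-0.02, 0.45, 0], 0],
  [[-0.038, 0.706, 0], 0],
  [[-0.038, 0.706, 0], 0],
  [[-0.038, 0.706, 0], 0],
  [[-0.038, 0.706, 0.15], 0],
  [[-0.038, 0.706, 0.3], 0],
  [[-0.038, 0.706, 0.45], 0],
  [[-0.038, 0.706, 0.6], 0],
  [[-0.038, 0.706, 0.7], 0],
  [[-0.038, 0.706, 0.78], 0],
  [[-0.038, 0.706, 0.78], 0],
])

```text
time_s: 11.1
ee_pos: [0.4414, 0.2284, 0.0441]
eef_rot: [-3.14, -0.004, -3.005]
force: [0.1, 0.3, 0.4]
grip_width: 0.0938
grip_force: 0.0
```

Call:
carry_out([
  [[0, 0, 0], 0],
  [[0, 0, 0], 0],
  [[0, 0, 0], 0],
  [[0, 0, 0], 0],
  [[0, 0, 0], 0],
  [[0, 0, 0], 0],
  [[0, 0, 0], 0],
  [[0, 0, 0], 0],
], hand=1, force=30)

```text
time_s: 11.9
ee_pos: [0.4421, 0.2308, 0.0463]
eef_rot: [3.142, 0.0, -3.002]
force: [-0.9, 0.4, 6.2]
grip_width: 0.0557
grip_force: 30.0
```

Call:
carry_out([
  [[0, 0, -0.1], 0],
  [[0, 0, -0.2], 0],
  [[0, 0, -0.35], 0],
  [[0, 0, -0.5], 0],
  [[0, 0, -0.65], 0],
  [[0, 0, -0.8], 0],
  [[0, 0, -0.8], 0],
  [[0, 0, -0.8], 0],
])

```text
time_s: 12.7
ee_pos: [0.4416, 0.2306, 0.2047]
eef_rot: [-3.141, -0.001, -3.002]
force: [0.1, -0.1, -5.3]
grip_width: 0.056
grip_force: 30.0
```

```bash
python3 go.py .5607,-.087,.205,97.9 .5607,-.087,.052,97.9
```

```text
now [0.4416 0.2306 0.2047] rpy [-3.1414e+00 -1.1000e-03 -3.0023e+00] close -262.0 t 12.7 w 0.056 F [ 0.1 -0.1 -5.3] q [ 0.41  0.19  1.66  0.    1.29 -1.3 ]
(0.5607, -0.087, 0.205, 97.9) -> [-3.6920e-01 -1.6555e+00 -1.3000e-03] turn 0.0002
(0.5607, -0.087, 0.052, 97.9) -> [-0.3701 -1.6553  0.7637] turn 0.0002
```

Call:
carry_out([
  [[-0.03, -0.15, 0], 0],
  [[-0.06, -0.3, 0], 0],
  [[-0.1, -0.45, 0], 0],
  [[-0.13, -0.6, 0], 0],
  [[-0.17, -0.75, 0], 0],
  [[-0.2, -0.9, 0], 0],
  [[-0.2, -0.9, 0], 0],
  [[-0.2, -0.9, 0], 0],
])

```text
time_s: 13.5
ee_pos: [0.5059, 0.0577, 0.2039]
eef_rot: [3.141, -0.003, -3.004]
force: [-0.5, 0.4, -4.0]
grip_width: 0.0556
grip_force: 30.0
```

```bash
python3 go.py .5607,-.087,.205,97.9 .5607,-.087,.0525,97.9
python3 - <<'E'
from h import *
for c in("scene","top"):
  p,dd=camera(c);W=world(c,dd);W[dd==0]=np.nan
  m=(np.hypot(W[...,0]-.473,W[...,1]+.099)<.06)&(W[...,2]>.072)&(W[...,2]<.1)
  w=W[m]
  if len(w): print(c,len(w),w.min(0),w.max(0))
E
```

```text
now [0.5059 0.0577 0.2039] rpy [ 3.1411 -0.0034 -3.0036] close -262.1 t 13.5 w 0.0556 F [-0.5  0.4 -4. ] q [ 0.04  0.21  1.63  0.    1.3  -1.67]
(0.5607, -0.087, 0.205, 97.9) -> [-0.1717 -0.7545 -0.0064] turn 0.0
(0.5607, -0.087, 0.0525, 97.9) -> [-0.1743 -0.7549  0.7561] turn 0.0
scene 179 [ 0.43354092 -0.12711742  0.07204584] [ 0.50142643 -0.07345787  0.09156284]
top 216 [ 0.43027254 -0.12482295  0.07204138] [ 0.49911692 -0.07364929  0.09348049]
```

Call:
carry_out([
  [[-0.06, -0.25, 0], 0],
  [[-0.12, -0.5, 0], 0],
  [[-0.173, -0.755, 0], 0],
  [[-0.173, -0.755, 0], 0],
  [[-0.173, -0.755, 0], 0],
  [[-0.173, -0.755, 0.2], 0],
  [[-0.173, -0.755, 0.4], 0],
  [[-0.173, -0.755, 0.55], 0],
  [[-0.173, -0.755, 0.65], 0],
  [[-0.173, -0.755, 0.72], 0],
  [[-0.173, -0.755, 0.74], 0],
  [[-0.173, -0.755, 0.755], 0],
])

```text
time_s: 14.8
ee_pos: [0.5622, -0.086, 0.0556]
eef_rot: [-3.141, 0.001, -3.001]
force: [0.4, 0.7, -3.8]
grip_width: 0.0557
grip_force: 30.0
```

Call:
carry_out([
  [[0, 0, 0], 0],
  [[0, 0, 0], 0],
  [[0, 0, 0], 0],
])

```text
time_s: 15.1
ee_pos: [0.5622, -0.0868, 0.0558]
eef_rot: [-3.141, 0.001, -3.002]
force: [-0.8, -0.1, -3.5]
grip_width: 0.0558
grip_force: 30.0
```

Call:
carry_out([
  [[0, 0, 0.008], 0],
  [[0, 0, 0.015], 0],
  [[0, 0, 0.015], 0],
])

```text
time_s: 15.4
ee_pos: [0.562, -0.0867, 0.0523]
eef_rot: [-3.141, 0.001, -3.002]
force: [-0.9, -0.2, -0.5]
grip_width: 0.0557
grip_force: 30.0
```

Call:
carry_out([
  [[0, 0, 0.003], 0],
  [[0, 0, 0.003], 0],
  [[0, 0, 0.003], 0],
  [[0, 0, 0.003], 0],
  [[0, 0, 0.003], 0],
  [[0, 0, 0.003], 0],
  [[0, 0, -0.1], 0],
  [[0, 0, -0.3], 0],
  [[0, 0, -0.5], 0],
  [[0, 0, -0.7], 0],
  [[0, 0, -0.8], 0],
  [[0, 0, -0.8], 0],
], hand=-1)

```text
time_s: 16.6
ee_pos: [0.5628, -0.0869, 0.2153]
eef_rot: [-3.14, 0.005, -3.002]
force: [-0.6, 0.5, 0.4]
grip_width: 0.0936
grip_force: 0.0
```

```bash
python3 go.py .5825,-.237,.21,50 .5825,-.237,.035,50 .649,-.0748,.2,97.9
```

```text
now [ 0.5628 -0.0869  0.2153] rpy [-3.1397  0.005  -3.0023] close -262.0 t 16.6 w 0.0936 F [-0.6  0.5  0.4] q [-0.22  0.33  1.45 -0.    1.35 -1.93]
(0.5825, -0.237, 0.21, 50.0) -> [ 0.0069 -0.757   0.0277] turn 0.1333
(0.5825, -0.237, 0.035, 50.0) -> [ 0.0113 -0.7553  0.9027] turn 0.1333
(0.649, -0.0748, 0.2, 97.9) -> [-4.347e-01  1.000e-04  7.850e-02] turn 0.0002
```

Call:
carry_out([
  [[0, -0.13, 0], 0.023],
  [[0, -0.26, 0], 0.045],
  [[0, -0.39, 0], 0.068],
  [[0, -0.52, 0], 0.09],
  [[0.005, -0.65, 0], 0.112],
  [[0.008, -0.756, 0.1], 0.133],
  [[0.008, -0.756, 0.1], 0.133],
  [[0.008, -0.756, 0.2], 0.133],
  [[0.008, -0.756, 0.3], 0.133],
  [[0.008, -0.756, 0.3], 0.133],
])

```text
time_s: 17.6
ee_pos: [0.58, -0.2353, 0.149]
eef_rot: [-3.14, -0.005, 2.448]
force: [0.5, -0.5, 1.3]
grip_width: 0.0943
grip_force: 0.0
```

```bash
python3 go.py .5825,-.237,.035,50
```

```text
now [ 0.58   -0.2353  0.149 ] rpy [-3.1404 -0.0052  2.448 ] close 50.3 t 17.6 w 0.0943 F [ 0.5 -0.5  1.3] q [-0.44  0.52  1.35  0.    1.28 -1.32]
(0.5825, -0.237, 0.035, 50.0) -> [-0.0178  0.0022  0.5701] turn 0.0007
```

Call:
carry_out([
  [[-0.01, 0, 0.15], 0],
  [[-0.01, 0, 0.3], 0],
  [[-0.01, 0, 0.45], 0],
  [[-0.01, 0, 0.57], 0],
  [[-0.01, 0, 0.57], 0],
  [[-0.01, 0, 0.57], 0],
])

```text
time_s: 18.2
ee_pos: [0.5833, -0.2378, 0.0394]
eef_rot: [3.141, 0.001, 2.446]
force: [0.3, -0.0, 0.1]
grip_width: 0.0939
grip_force: 0.0
```

Call:
carry_out([
  [[0, 0, 0], 0],
  [[0, 0, 0], 0],
  [[0, 0, 0], 0],
  [[0, 0, 0], 0],
  [[0, 0, 0], 0],
  [[0, 0, 0], 0],
  [[0, 0, 0], 0],
  [[0, 0, 0], 0],
  [[0, 0, 0], 0],
], hand=1, force=25)

```text
time_s: 19.1
ee_pos: [0.5828, -0.2379, 0.0381]
eef_rot: [-3.142, 0.0, 2.445]
force: [-0.9, 0.2, 1.8]
grip_width: 0.0484
grip_force: 24.9
```

Call:
carry_out([
  [[0, 0, -0.1], 0],
  [[0, 0, -0.2], 0],
  [[0, 0, -0.35], 0],
  [[0, 0, -0.5], 0],
  [[0, 0, -0.65], 0],
  [[0, 0, -0.8], 0],
  [[0, 0, -0.8], 0],
  [[0, 0, -0.8], 0],
])

```text
time_s: 19.9
ee_pos: [0.5826, -0.2378, 0.1973]
eef_rot: [-3.141, -0.0, 2.445]
force: [-0.5, -0.2, -2.0]
grip_width: 0.0487
grip_force: 24.9
```

```bash
python3 go.py .649,-.0748,.2,97.9
```

```text
now [ 0.5826 -0.2378  0.1973] rpy [-3.1415e+00 -4.0000e-04  2.4452e+00] close 50.1 t 19.9 w 0.0487 F [-0.5 -0.2 -2. ] q [-0.45  0.48  1.28  0.    1.37 -1.32]
(0.649, -0.0748, 0.2, 97.9) -> [ 0.2681  0.8383 -0.0136] turn -0.1328
```

Call:
carry_out([
  [[0.04, 0.14, 0], -0.022],
  [[0.09, 0.28, 0], -0.044],
  [[0.13, 0.42, 0], -0.066],
  [[0.18, 0.56, 0], -0.088],
  [[0.22, 0.7, 0], -0.11],
  [[0.268, 0.838, 0], -0.133],
  [[0.268, 0.838, 0], -0.133],
  [[0.268, 0.838, 0], -0.133],
  [[0.268, 0.838, 0], -0.133],
])

```text
time_s: 20.8
ee_pos: [0.6486, -0.0757, 0.1969]
eef_rot: [3.141, -0.002, -3.005]
force: [-0.7, -0.1, -1.7]
grip_width: 0.0485
grip_force: 24.9
```

```bash
python3 go.py .649,-.0748,.0445,97.9
```

```text
now [ 0.6486 -0.0757  0.1969] rpy [ 3.1413e+00 -1.7000e-03 -3.0046e+00] close -262.2 t 20.8 w 0.0485 F [-0.7 -0.1 -1.7] q [-0.17  0.54  1.2  -0.    1.4  -1.88]
(0.649, -0.0748, 0.0445, 97.9) -> [-0.0039  0.0041  0.7618] turn -0.0001
```

Call:
carry_out([
  [[0, 0, 0.15], 0],
  [[0, 0, 0.3], 0],
  [[0, 0, 0.45], 0],
  [[0, 0, 0.58], 0],
  [[0, 0, 0.67], 0],
  [[0, 0, 0.73], 0],
  [[0, 0, 0.75], 0],
  [[0, 0, 0.76], 0],
  [[0, 0, 0.76], 0],
  [[0, 0, 0.76], 0],
  [[0, 0, 0.76], 0],
])

```text
time_s: 21.9
ee_pos: [0.6494, -0.075, 0.0468]
eef_rot: [-3.141, 0.001, -3.002]
force: [-0.2, 0.1, -1.4]
grip_width: 0.0489
grip_force: 24.9
```

Call:
carry_out([
  [[0, 0, 0.006], 0],
  [[0, 0, 0.012], 0],
  [[0, 0, 0.012], 0],
])

```text
time_s: 22.2
ee_pos: [0.6494, -0.0749, 0.0441]
eef_rot: [-3.141, 0.001, -3.002]
force: [-1.0, 0.7, 2.3]
grip_width: 0.0486
grip_force: 24.9
```

Call:
carry_out([
  [[0, 0, 0.002], 0],
  [[0, 0, 0.002], 0],
  [[0, 0, 0.002], 0],
  [[0, 0, 0.002], 0],
  [[0, 0, 0.002], 0],
  [[0, 0, 0.002], 0],
  [[0, 0, -0.1], 0],
  [[0, 0, -0.3], 0],
  [[0, 0, -0.5], 0],
  [[0, 0, -0.7], 0],
  [[0, 0, -0.8], 0],
  [[0, 0, -0.8], 0],
], hand=-1)

```text
time_s: 23.4
ee_pos: [0.6501, -0.0751, 0.2072]
eef_rot: [-3.14, 0.005, -3.002]
force: [-0.3, 0.6, 0.8]
grip_width: 0.094
grip_force: 0.0
```

```bash
python3 go.py .5865,-.3735,.2,88 .60,-.25,.2,88
python3 - <<'E'
from h import *
p,d=camera("scene");q,e=camera("top")
cv2.imwrite("pics/c.png",np.hstack([cv2.resize(p[140:340,200:400],None,fx=2,fy=2),cv2.resize(q[60:260,180:380],None,fx=2,fy=2)]))
E
```

```text
now [ 0.6501 -0.0751  0.2072] rpy [-3.1399  0.0053 -3.0023] close -262.0 t 23.4 w 0.094 F [-0.3  0.6  0.8] q [-0.17  0.53  1.19 -0.    1.41 -1.88]
(0.5865, -0.3735, 0.2, 88.0) -> [ 0.5225 -1.4332  0.0356] turn 0.0277
(0.6, -0.25, 0.2, 88.0) -> [ 0.3699 -0.8311  0.0354] turn 0.0277
```

View pics/c.png

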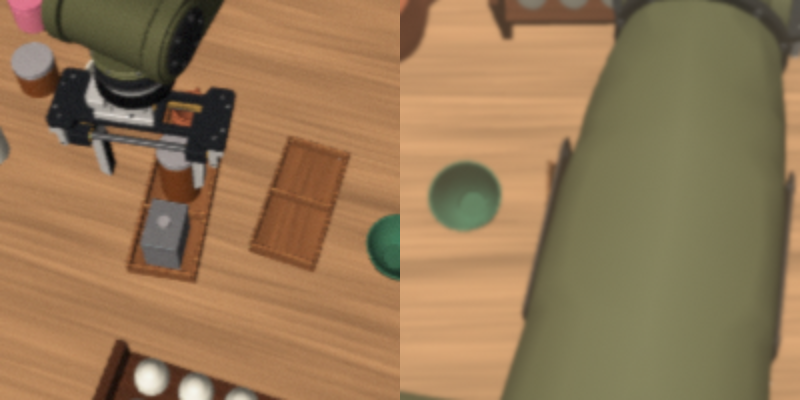

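The scene crop shows the tin standing in the far cell at (165,235) and the tall jar in the middle at (180,180). Next is the flask.

Call:
carry_out([
  [[0.06, -0.16, 0], 0.01],
  [[0.12, -0.32, 0], 0.02],
  [[0.18, -0.48, 0], 0.028],
  [[0.24, -0.65, 0], 0.028],
  [[0.3, -0.82, 0], 0.028],
  [[0.36, -1, 0], 0.028],
  [[0.36, -1, 0], 0.028],
  [[0.36, -1, 0], 0.028],
])

```text
time_s: 24.3
ee_pos: [0.605, -0.2833, 0.2016]
eef_rot: [3.14, -0.003, 3.104]
force: [0.5, 0.5, 0.1]
grip_width: 0.0938
grip_force: 0.0
```

```bash
python3 go.py .5865,-.3735,.2,88 .5865,-.3735,.028,88
```

```text
now [ 0.605  -0.2833  0.2016] rpy [ 3.1403e+00 -2.5000e-03  3.1036e+00] close 87.8 t 24.3 w 0.0938 F [0.5 0.5 0.1] q [-0.49  0.58  1.14  0.    1.43 -2.03]
(0.5865, -0.3735, 0.2, 88.0) -> [ 0.0751 -0.4544  0.0078] turn -0.0005
(0.5865, -0.3735, 0.028, 88.0) -> [ 0.073  -0.4555  0.8678] turn -0.0005
```

Call:
carry_out([
  [[0.035, -0.22, 0], 0],
  [[0.073, -0.455, 0], 0],
  [[0.073, -0.455, 0], 0],
  [[0.073, -0.455, 0], 0],
  [[0.073, -0.455, 0.18], 0],
  [[0.073, -0.455, 0.36], 0],
  [[0.073, -0.455, 0.52], 0],
  [[0.073, -0.455, 0.66], 0],
  [[0.073, -0.455, 0.77], 0],
  [[0.073, -0.455, 0.84], 0],
  [[0.073, -0.455, 0.865], 0],
  [[0.073, -0.455, 0.865], 0],
])

```text
time_s: 25.5
ee_pos: [0.588, -0.3727, 0.0307]
eef_rot: [3.141, -0.0, 3.106]
force: [-0.1, 0.2, 0.6]
grip_width: 0.0941
grip_force: 0.0
```

Call:
carry_out([
  [[0, 0, 0], 0],
  [[0, 0, 0], 0],
  [[0, 0, 0], 0],
  [[0, 0, 0], 0],
  [[0, 0, 0], 0],
  [[0, 0, 0], 0],
  [[0, 0, 0], 0],
  [[0, 0, 0], 0],
  [[0, 0, 0], 0],
], hand=1, force=25)

```text
time_s: 26.4
ee_pos: [0.5877, -0.3736, 0.0308]
eef_rot: [-3.141, 0.0, 3.105]
force: [-0.3, -1.3, 2.6]
grip_width: 0.049
grip_force: 25.0
```

Call:
carry_out([
  [[0, 0, -0.1], 0],
  [[0, 0, -0.25], 0],
  [[0, 0, -0.4], 0],
  [[0, 0, -0.55], 0],
  [[0, 0, -0.7], 0],
  [[0, 0, -0.85], 0],
  [[0, 0, -0.85], 0],
  [[0, 0, -0.85], 0],
])

```text
time_s: 27.2
ee_pos: [0.5875, -0.3732, 0.1996]
eef_rot: [3.141, -0.001, 3.105]
force: [0.3, -1.2, -2.8]
grip_width: 0.0497
grip_force: 25.0
```

```bash
python3 go.py .578,.0805,.2,88
```

```text
now [ 0.5875 -0.3732  0.1996] rpy [ 3.141e+00 -7.000e-04  3.105e+00] close 87.9 t 27.2 w 0.0497 F [ 0.3 -1.2 -2.8] q [-0.62  0.65  1.04  0.    1.46 -2.15]
(0.578, 0.0805, 0.2, 88.0) -> [ 1.3060e-01  2.2651e+00 -7.0000e-04] turn -0.0003
```

Call:
carry_out([
  [[0.01, 0.15, 0], 0],
  [[0.02, 0.33, 0], 0],
  [[0.03, 0.5, 0], 0],
  [[0.04, 0.67, 0], 0],
  [[0.05, 0.84, 0], 0],
  [[0.06, 1, 0], 0],
  [[0.06, 1, 0], 0],
])

```text
time_s: 27.9
ee_pos: [0.5824, -0.1694, 0.1985]
eef_rot: [3.14, -0.003, 3.108]
force: [0.1, -0.1, -1.9]
grip_width: 0.0497
grip_force: 25.0
```

Call:
carry_out([
  [[0.01, 0.15, 0], 0],
  [[0.02, 0.33, 0], 0],
  [[0.03, 0.5, 0], 0],
  [[0.04, 0.67, 0], 0],
  [[0.05, 0.84, 0], 0],
  [[0.06, 1, 0], 0],
  [[0.06, 1, 0], 0],
  [[0.06, 1, 0], 0],
])

```text
time_s: 28.7
ee_pos: [0.578, 0.0271, 0.1991]
eef_rot: [-3.141, -0.002, 3.106]
force: [-0.8, -0.5, -1.5]
grip_width: 0.0501
grip_force: 25.0
```

```bash
python3 go.py .578,.0805,.2,88 .578,.0805,.037,88
```

```text
now [0.578  0.0271 0.1991] rpy [-3.1413e+00 -2.3000e-03  3.1058e+00] close 87.9 t 28.7 w 0.0501 F [-0.8 -0.5 -1.5] q [-0.02  0.37  1.44 -0.    1.33 -1.55]
(0.578, 0.0805, 0.2, 88.0) -> [ 0.0093  0.267  -0.0045] turn -0.0001
(0.578, 0.0805, 0.037, 88.0) -> [0.0075 0.2672 0.8105] turn -0.0001
```

Call:
carry_out([
  [[0.008, 0.15, 0], 0],
  [[0.008, 0.267, 0], 0],
  [[0.008, 0.267, 0], 0],
  [[0.008, 0.267, 0], 0],
  [[0.008, 0.267, 0.2], 0],
  [[0.008, 0.267, 0.4], 0],
  [[0.008, 0.267, 0.55], 0],
  [[0.008, 0.267, 0.68], 0],
  [[0.008, 0.267, 0.76], 0],
  [[0.008, 0.267, 0.8], 0],
  [[0.008, 0.267, 0.805], 0],
  [[0.008, 0.267, 0.805], 0],
])

```text
time_s: 29.9
ee_pos: [0.5791, 0.08, 0.0403]
eef_rot: [3.142, 0.001, 3.104]
force: [0.3, 0.3, -1.7]
grip_width: 0.0493
grip_force: 25.0
```

Call:
carry_out([
  [[0, 0, 0], 0],
  [[0, 0, 0], 0],
])

```text
time_s: 30.1
ee_pos: [0.5791, 0.0806, 0.0405]
eef_rot: [3.141, 0.001, 3.105]
force: [0.1, -0.5, -2.8]
grip_width: 0.0493
grip_force: 25.0
```

Call:
carry_out([
  [[0, 0, 0.008], 0],
  [[0, 0, 0.016], 0],
  [[0, 0, 0.016], 0],
])

```text
time_s: 30.4
ee_pos: [0.579, 0.0806, 0.0368]
eef_rot: [3.142, 0.001, 3.105]
force: [-0.8, -0.5, 1.5]
grip_width: 0.0492
grip_force: 25.0
```

Call:
carry_out([
  [[0, 0, 0], 0],
  [[0, 0, 0], 0],
  [[0, 0, 0], 0],
  [[0, 0, 0], 0],
  [[0, 0, 0], 0],
  [[0, 0, 0], 0],
  [[0, 0, -0.1], 0],
  [[0, 0, -0.3], 0],
  [[0, 0, -0.5], 0],
  [[0, 0, -0.7], 0],
  [[0, 0, -0.8], 0],
  [[0, 0, -0.8], 0],
], hand=-1)

```text
time_s: 31.6
ee_pos: [0.5798, 0.0807, 0.1996]
eef_rot: [3.141, 0.005, 3.105]
force: [0.5, 0.0, -0.3]
grip_width: 0.094
grip_force: 0.0
```

```bash
python3 go.py .447,-.3625,.2,88
```

```text
now [0.5798 0.0807 0.1996] rpy [3.141  0.0053 3.105 ] close 87.9 t 31.6 w 0.094 F [ 0.5  0.  -0.3] q [ 0.08  0.38  1.43  0.    1.33 -1.46]
(0.447, -0.3625, 0.2, 88.0) -> [ 0.5823 -2.239  -0.0064] turn -0.0003
```

Call:
carry_out([
  [[0.04, -0.17, 0], 0],
  [[0.09, -0.35, 0], 0],
  [[0.13, -0.52, 0], 0],
  [[0.17, -0.68, 0], 0],
  [[0.22, -0.85, 0], 0],
  [[0.26, -1, 0], 0],
  [[0.26, -1, 0], 0],
])

```text
time_s: 32.3
ee_pos: [0.5181, -0.1199, 0.1951]
eef_rot: [3.142, -0.002, 3.102]
force: [1.5, -0.2, 0.6]
grip_width: 0.0942
grip_force: 0.0
```

Call:
carry_out([
  [[0.04, -0.17, 0], 0],
  [[0.09, -0.35, 0], 0],
  [[0.13, -0.52, 0], 0],
  [[0.17, -0.68, 0], 0],
  [[0.22, -0.85, 0], 0],
  [[0.26, -1, 0], 0],
  [[0.26, -1, 0], 0],
  [[0.26, -1, 0], 0],
])

```text
time_s: 33.1
ee_pos: [0.4602, -0.3147, 0.1954]
eef_rot: [3.14, -0.001, 3.104]
force: [0.6, 0.8, 0.6]
grip_width: 0.0942
grip_force: 0.0
```

```bash
python3 go.py .447,-.3625,.2,88 .447,-.3625,.03,88
```

```text
now [ 0.4602 -0.3147  0.1954] rpy [ 3.1405e+00 -1.1000e-03  3.1043e+00] close 87.9 t 33.1 w 0.0942 F [0.6 0.8 0.6] q [-0.67  0.33  1.51  0.    1.31 -2.2 ]
(0.447, -0.3625, 0.2, 88.0) -> [ 0.0569 -0.2411 -0.0233] turn -0.0004
(0.447, -0.3625, 0.03, 88.0) -> [ 0.0559 -0.242   0.8267] turn -0.0004
```

Call:
carry_out([
  [[0.028, -0.12, 0], 0],
  [[0.056, -0.242, 0], 0],
  [[0.056, -0.242, 0], 0],
  [[0.056, -0.242, 0], 0],
  [[0.056, -0.242, 0.18], 0],
  [[0.056, -0.242, 0.36], 0],
  [[0.056, -0.242, 0.52], 0],
  [[0.056, -0.242, 0.66], 0],
  [[0.056, -0.242, 0.77], 0],
  [[0.056, -0.242, 0.82], 0],
  [[0.056, -0.242, 0.825], 0],
  [[0.056, -0.242, 0.825], 0],
])

```text
time_s: 34.3
ee_pos: [0.4478, -0.363, 0.0323]
eef_rot: [-3.141, 0.001, 3.106]
force: [-0.2, 0.2, -1.0]
grip_width: 0.0939
grip_force: 0.0
```

Call:
carry_out([
  [[0, 0, 0], 0],
  [[0, 0, 0], 0],
  [[0, 0, 0], 0],
  [[0, 0, 0], 0],
  [[0, 0, 0], 0],
  [[0, 0, 0], 0],
  [[0, 0, 0], 0],
  [[0, 0, 0], 0],
], hand=1, force=25)

```text
time_s: 35.1
ee_pos: [0.4473, -0.3635, 0.0318]
eef_rot: [-3.141, 0.0, 3.105]
force: [-1.7, -0.4, 5.2]
grip_width: 0.0637
grip_force: 25.0
```

Call:
carry_out([
  [[0, 0, -0.1], 0],
  [[0, 0, -0.25], 0],
  [[0, 0, -0.4], 0],
  [[0, 0, -0.55], 0],
  [[0, 0, -0.7], 0],
  [[0, 0, -0.85], 0],
  [[0, 0, -0.85], 0],
  [[0, 0, -0.85], 0],
])

```text
time_s: 35.9
ee_pos: [0.4469, -0.363, 0.2003]
eef_rot: [3.141, -0.001, 3.105]
force: [0.1, 0.5, -4.1]
grip_width: 0.0638
grip_force: 25.0
```

```bash
python3 go.py .489,.0835,.2,88
```

```text
now [ 0.4469 -0.363   0.2003] rpy [ 3.1408e+00 -8.0000e-04  3.1050e+00] close 87.9 t 35.9 w 0.0638 F [ 0.1  0.5 -4.1] q [-0.75  0.36  1.45  0.    1.33 -2.28]
(0.489, 0.0835, 0.2, 88.0) -> [-0.1285  2.2386  0.0031] turn -0.0003
```

Call:
carry_out([
  [[-0.01, 0.15, 0], 0],
  [[-0.02, 0.33, 0], 0],
  [[-0.03, 0.5, 0], 0],
  [[-0.04, 0.67, 0], 0],
  [[-0.05, 0.84, 0], 0],
  [[-0.06, 1, 0], 0],
  [[-0.06, 1, 0], 0],
])

```text
time_s: 36.6
ee_pos: [0.466, -0.1607, 0.1994]
eef_rot: [3.14, -0.003, 3.108]
force: [-0.3, 0.2, -3.7]
grip_width: 0.0637
grip_force: 25.0
```

Call:
carry_out([
  [[-0.01, 0.15, 0], 0],
  [[-0.02, 0.33, 0], 0],
  [[-0.03, 0.5, 0], 0],
  [[-0.04, 0.67, 0], 0],
  [[-0.05, 0.84, 0], 0],
  [[-0.06, 1, 0], 0],
  [[-0.06, 1, 0], 0],
  [[-0.06, 1, 0], 0],
])

```text
time_s: 37.4
ee_pos: [0.4853, 0.0356, 0.1999]
eef_rot: [-3.141, -0.003, 3.106]
force: [-0.1, -0.1, -3.6]
grip_width: 0.0635
grip_force: 25.0
```

```bash
python3 go.py .489,.0835,.2,88 .489,.0835,.0385,88
```

```text
now [0.4853 0.0356 0.1999] rpy [-3.1413e+00 -2.6000e-03  3.1061e+00] close 88.0 t 37.4 w 0.0635 F [-0.1 -0.1 -3.6] q [-0.    0.16  1.7  -0.    1.28 -1.54]
(0.489, 0.0835, 0.2, 88.0) -> [-0.0099  0.2402 -0.0006] turn -0.0001
(0.489, 0.0835, 0.0385, 88.0) -> [-0.012   0.2404  0.8069] turn -0.0001
```

Call:
carry_out([
  [[-0.011, 0.12, 0], 0],
  [[-0.011, 0.24, 0], 0],
  [[-0.011, 0.24, 0], 0],
  [[-0.011, 0.24, 0], 0],
  [[-0.011, 0.24, 0.2], 0],
  [[-0.011, 0.24, 0.4], 0],
  [[-0.011, 0.24, 0.55], 0],
  [[-0.011, 0.24, 0.68], 0],
  [[-0.011, 0.24, 0.76], 0],
  [[-0.011, 0.24, 0.795], 0],
  [[-0.011, 0.24, 0.8], 0],
  [[-0.011, 0.24, 0.8], 0],
])

```text
time_s: 38.6
ee_pos: [0.4901, 0.083, 0.042]
eef_rot: [3.142, 0.001, 3.104]
force: [0.8, -0.4, -2.8]
grip_width: 0.0634
grip_force: 25.0
```

Call:
carry_out([
  [[0, 0, 0], 0],
  [[0, 0, 0], 0],
])

```text
time_s: 38.8
ee_pos: [0.4901, 0.0834, 0.0422]
eef_rot: [3.141, 0.001, 3.105]
force: [-0.3, -0.2, -3.8]
grip_width: 0.0637
grip_force: 25.0
```

Call:
carry_out([
  [[0, 0, 0.01], 0],
  [[0, 0, 0.018], 0],
  [[0, 0, 0.018], 0],
])

```text
time_s: 39.1
ee_pos: [0.4898, 0.0835, 0.0379]
eef_rot: [3.142, 0.0, 3.105]
force: [-0.3, 0.4, -2.1]
grip_width: 0.0634
grip_force: 25.0
```

Call:
carry_out([
  [[0, 0, 0], 0],
  [[0, 0, 0], 0],
  [[0, 0, 0], 0],
  [[0, 0, 0], 0],
  [[0, 0, 0], 0],
  [[0, 0, 0], 0],
  [[0, 0, -0.1], 0],
  [[0, 0, -0.3], 0],
  [[0, 0, -0.5], 0],
  [[0, 0, -0.7], 0],
  [[0, 0, -0.8], 0],
  [[0, 0, -0.8], 0],
], hand=-1)

```text
time_s: 40.3
ee_pos: [0.4908, 0.0836, 0.2006]
eef_rot: [3.141, 0.005, 3.105]
force: [0.7, 0.4, -1.5]
grip_width: 0.0942
grip_force: 0.0
```

Call:
carry_out([
  [[0.15, 0.17, 0], 0],
  [[0.3, 0.35, 0], 0],
  [[0.4, 0.52, 0], 0],
  [[0.5, 0.68, 0], 0],
  [[0.55, 0.85, 0], 0],
  [[0.6, 1, 0], 0],
  [[0.6, 1, 0], 0],
])

```text
time_s: 41.0
ee_pos: [0.3757, 0.29, 0.1964]
eef_rot: [-3.141, -0.002, 3.108]
force: [0.2, -0.0, -0.1]
grip_width: 0.0942
grip_force: 0.0
```

```bash
python3 go.py
python3 - <<'E'
from h import *
p,d=camera("scene");q,e=camera("top")
cv2.imwrite("pics/d.png",np.vstack([cv2.resize(p[130:310,150:500],None,fx=2,fy=2)[:, :],cv2.resize(q[110:230,120:470],None,fx=2,fy=2)]))
for c,dd in(("scene",d),("top",e)):
  W=world(c,dd);W[dd==0]=np.nan
  for n,x,y,z in(("jug",.4725,-.0992,.075),("tall",.5607,-.087,.11),("tin",.649,-.0748,.066),("flask",.578,.0805,.083),("squat",.489,.0835,.06),("middle",.4235,.3685,.08),("bowl",.575,.227,.04),("cup",.441,-.241,.062)):
    m=(np.hypot(W[...,0]-x,W[...,1]-y)<.055)&(W[...,2]>z)&(W[...,2]<z+.02);w=W[m]
    if len(w)>20: print(c,n,"err",((w.min(0)+w.max(0))[:2]/2-[x,y]).round(4),"ext",np.ptp(w,0)[:2].round(3),"z",np.median(w[:,2]).round(3))
E
```

```text
now [0.3757 0.29   0.1964] rpy [-3.1409e+00 -1.8000e-03  3.1080e+00] close 88.1 t 41.0 w 0.0942 F [ 0.2 -0.  -0.1] q [ 0.58  0.14  1.74  0.    1.27 -0.96]
scene jug err [ 0.0012 -0.0007] ext [0.054 0.052] z 0.085
scene tall err [-0.0002  0.0006] ext [0.056 0.054] z 0.118
scene tin err [0.001  0.0003] ext [0.072 0.056] z 0.076
scene flask err [0.0002 0.0003] ext [0.027 0.026] z 0.092
scene squat err [0.0015 0.0002] ext [0.064 0.062] z 0.068
scene middle err [ 0.0001 -0.0004] ext [0.062 0.06 ] z 0.086
scene bowl err [-0.001  -0.0001] ext [0.093 0.092] z 0.044
scene cup err [-0.0006 -0.0001] ext [0.072 0.071] z 0.068
top jug err [-0.0005  0.0003] ext [0.055 0.05 ] z 0.087
top tall err [-0.0006  0.001 ] ext [0.055 0.052] z 0.119
top tin err [0.0002 0.0013] ext [0.071 0.054] z 0.077
top flask err [0.0007 0.0008] ext [0.026 0.026] z 0.093
top squat err [0.0017 0.0001] ext [0.063 0.061] z 0.069
top middle err [ 0.024  -0.0055] ext [0.009 0.039] z 0.086
top bowl err [-0.0009  0.0003] ext [0.093 0.092] z 0.045
top cup err [0.     0.0014] ext [0.071 0.07 ] z 0.07
```

View pics/d.png

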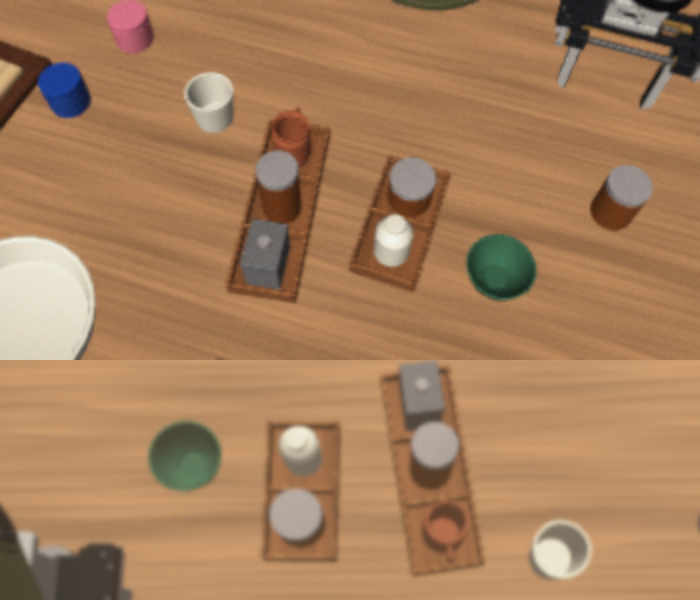

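The picture shows all five things upright in their cells: jug (290,135), tall jar (278,185), tin (265,253), squat jar (412,185) and flask (393,240). All five measure within 2 mm of centre. The bowl, cup and middle-sized jar have not moved.

```bash
python3 -c "
from station import ctrl
print(ctrl.hand_in())"
```

```text
the job is handed in; nothing more can be done
None
```

Both trays are made up and the job is handed in at about 41 s: all five things stand upright within 2 mm of their cell centres, and the middle-sized jar, bowl and cup have not moved; the judge returned no verdict.

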